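# Seal a sample vial in the ratchet capping press

## Robot

A 7-joint arm with a two-finger parallel gripper is mounted at the origin on the work surface. World frame = base frame: x ahead of the robot, y to its left, z up, the work surface at z = 0. Lengths are in m, angles in rad, forces in N, time in s.
With the tool pointing down it reaches from about 0.35 to 0.9 m from the base axis. Payload 8.1 kg.
Tool frame: the origin (TCP) lies on the centre line of the jaws, within the pads' length; the fingertips stand arm.tips_ahead ahead of it and the grasp point (between the pads) lies 8 mm behind it (arm.tips_ahead is the distance from the TCP to the fingertips, in m); z points along the fingers, y is the direction in which the jaws open and shut (so a half turn about z gives the same grasp; the last joint's range is limited). The gripper opens to 92 mm and grips with 3 to 60 N. Pads are 19 mm wide; open, the fingers measure 130 mm over their backs; the gripper's body (75 mm by 190 mm) begins 47 mm behind the grasp point.
Start: joints at [1.135, 0.434, 0.025, 1.573, -0.012, 1.134, -0.075], TCP at [0.204, -0.591, 0.238] pointing down, gripper open.
Joint ranges: [-2.62, 2.62], [-0.44, 2.09], [-1.27, 1.32], [0.08, 2.57], [-1.32, 4.46], [0.12, 2], [-2.74, 2.74]. Speed limits (rad/s): [2.22, 2.22, 3.01, 3.01, 3.14, 3.14, 3.14].

## Interface

Orientations are given as a rotation vector (axis times angle).
In Python, from cell import arm gives the robot as it stands. The module is installed in compiled form; this text tells all that it offers.
- The arm moves only by the tool jog_arm, never from a script. Its argument "moves" is a list of rows, each an object with "twist": the turn, a rotation vector about the tool's x, y, z in units of 10 degrees (1.0 is 10 degrees), a list of three; "xyz": the shift along the tool's x, y, z in units of 60 mm (1.0 is 60 mm), a list of three; "grip": the closure, from -1 (fully open) to 1 (shut). A call has 1 to 5 rows; each row is the pose to reach, as a shift and turn from the pose commanded when the call began, along the tool's axes at that moment; what a row does not reach only later rows make up. A row lasts 1/8 s, in which the tool goes at most 62.5 mm and 10.7 degrees, less where a joint would pass 70% of its speed; a pose out of reach is approached as far as the arm can. A call with a gripper value outside its range is refused whole. The fingers move at their own pace and stop on an object; "force" is the grip in N (left out, the last holds). Time passes only in rows, so rows that repeat a pose let the fingers close. It gives the time, the measured TCP pose, the force and the opening at its end, in the units of the state.
- arm.observe(): the state, without advancing time (a new reading comes with each control period).
- arm.get_image(name): name is "side" or "top" or "wrist"; returns the picture (420x560x3 uint8, blue, green, red); there is no depth.
- arm.camera_params(name): a dict with "mtx" (3x3 intrinsics, pixels), "T" (4x4, takes a point from camera to world coordinates); the wrist camera has in their place "T_tool_cam" (4x4, takes a point from camera to tool coordinates, whose origin is the TCP and whose axes are the flange's). Camera axes: x right, y down, z forward; pixel columns grow to the right and rows downward; lengths in m; the calibration is good to about 2 mm. A picture is of the moment at which its call begins: read the wrist's pose just before it. camera_params takes no time and is no camera call.
- arm.sign_off(): hands the job in, once; it reports no verdict.
The state is a dict: "clock": time; "joints": joint angles; "dq": joint speeds; "joint_efforts": joint torques, N m; "position": TCP position; "ee_rot": TCP orientation; "force": force on the tool from outside, world axes, zero at the start; "ft_torque": the same for the moment, N m; "width": opening from 0.0 (shut) to 1.0 (fully open).
Only numpy, scipy, OpenCV 4.12 (cv2) and the standard library are available. Lean on these libraries where they do the work, as an engineer would, in place of code of your own. Each camera call takes 0.05 s, during which the arm holds its last target. There are 200 camera calls.

## Task

Seal the sample vial in the hand capping press: push the shuttle carrying the vial fully home under the ram, then bring the ratchet lever down to its second notch, not as far as the third, and take your hand away so the ratchet holds it and the cap is pressed home. Then press the release button under the wire guard so the lever springs all the way back up; leave the shuttle in and do not disturb the other things on the bench.

Things in the scene. Friction and masses are not known exactly. Their poses are not given: they have to be found in the camera images.
- press: Grey steel capping press bolted to the bench: base plate x -80 to +80 mm, y -125 to +85 mm, 16 mm thick, and a tongue towards -x that carries the shuttle. Origin on the bench below the lever's hinge; z up, the lever points to -y, x is the way the shuttle goes home. Two side discs (radius 55 mm, x = +-23 mm) enclose the hub.
- notch_stud (a point): The middle one of three small dark studs (7 mm) on the hub's side disc that faces press +x, 46 mm from the hinge. The lever's arm lines up with the first (upper), second or third stud when it stands in that notch.
- guard_edge (a point): Middle of the free edge (a cross rod along press x) of the wire guard: three 6 mm rods at press x = -20, 0 and +20 mm running level along y, 50 mm above the button's top, from press y = 4 mm out to this edge, 10 mm (+y) beyond the button's centre.
- lever_hinge (a point): Hinge axis of the lever, on the press, 130 mm above the bench; axis along the press's x.
- lever (a joint): Lever angle, rad: 0 at rest (up, arm 0.87 rad above level, pointing to press -y), growing as the lever is pushed down; arm elevation = 0.87 - value. A spring returns it; the ratchet holds it at the notches: first 0.26, second 0.50, third 0.74; stop at 0.86. It clicks in a little past each notch (about 0.02) and settles back. About 5 to 10 N at the bar is needed.
- lever_grip (a point): Centre of the lever's black crossbar: a bar 80 mm long (along press x), 18 mm in diameter, 175 mm from the hinge, at the end of a flat steel arm 14 mm wide. Push it from above or grip it.
- release_top (a point): Centre of the top of the steel release button, a disc of 28 mm diameter standing proud of a dark sleeve 36 mm wide. Its face is tilted 0.75 rad (43 degrees) from level towards press +y: its outward normal is (0, 0.68, 0.73) in the press frame. It stands under the wire guard, so come in tilted, along the normal.
- release (a joint): Release button travel, m: 0 out, 0.008 fully pressed (about 3 N to start, 6 to 9 N when fully in). The pawl lets go beyond about 0.004 to 0.005.
- shuttle (a joint): Shuttle position, m: 0 fully out (towards press -x), 0.060 fully home against its stop under the ram, where the vial stands at press (0, -74 mm).
- shuttle_tab (a point): Middle of the face looking to press -x of the shuttle's upright aluminium push tab: 40 mm wide (y), 12 mm thick (x), its top 74 mm above the bench; this point is 61 mm above the bench. The vial stands 92 mm beyond it (+x). Push it along press +x; slides with about 2 N.
- cap (a joint): How far the white cap has been pressed onto the vial, m: 0 standing proud, 0.007 fully home.
- cap_top (a point): Centre of the top of the white cap (25 mm diameter, 12 mm high) on the amber vial (22 mm diameter) on the shuttle; 69 mm above the bench at the start, 62 mm when home.
- tube_rack: Blue tube rack 60 x 120 x 55 mm, loose; origin under its centre. Leave it.
- reagent_jar: Amber jar, 52 mm diameter, 75 mm high, loose; origin under its centre. Leave it.
- spare_cap: Green cap, 42 mm diameter, 12 mm high, loose; origin under its centre. Leave it.
- mouse: Black computer mouse 110 x 62 x 33 mm, loose; origin under its centre. Leave it.
- sheath_bottle: White bottle, 90 mm diameter, 190 mm high, loose; origin under its centre. Leave it.
- carton: White carton 90 x 130 x 60 mm, loose; origin under its centre. Leave it.
- pipette: Pipette lying flat, 260 mm long, 26 mm high, loose; origin under its middle. Leave it.

How it is judged:
By the outcome, as a careful person would: the job done as asked, in the order asked, and still so for the second after the job is handed in, with the robot touching nothing.
It also fails if it takes over 56 s, if anything falls off the work surface, if the arm or the gripper's body presses on something with over 40 N, if the wrist force passes 120 N, or if a joint passes its speed limit or range.

## Working session

There is one attempt and no reset: what is moved stays moved. The work goes in short steps, Python scripts to look and compute and a tool call to move; the robot and the scene stay as the last step left them, time stands still between calls to the robot, and variables do not carry over. Pictures are saved under pics/ and viewed, about 8 in all and at most 12, crops included, and the job is handed in when it is done.

Besides the shell and the picture viewer there is one more tool, called after "Emit:" as name(argument=value, ...), one argument or row to a line, values as JSON. jog_arm: Moves the arm, as the interface text tells. Its arguments: {"type":"object","properties":{"moves":{"type":"array","items":{"type":"object","properties":{"twist":{"type":"array","items":{"type":"number"}},"xyz":{"type":"array","items":{"type":"number"}},"grip":{"type":"number"}}}},"force":{"type":"number"}},"required":["moves"]}

```bash
ls; mkdir -p pics; python3 - <<'E'
from cell import arm
import cv2,numpy as np
np.set_printoptions(precision=4,suppress=True)
o=arm.observe();print(o);print(arm.tips_ahead)
for n in("side","top"):
    cv2.imwrite(f"pics/{n}0.png",arm.get_image(n));p=arm.camera_params(n);print(n,p["mtx"],p["T"])
print(arm.camera_params("wrist"))
E
```

```text
pics
{'clock': 0.0, 'joints': array([ 1.1354,  0.4352,  0.0249,  1.5741, -0.0116,  1.134 , -0.0751]), 'dq': array([ 0.0001, -0.0011, -0.0003,  0.0041, -0.0021, -0.0003, -0.001 ]), 'joint_efforts': array([ -0.0008, -66.7849,   0.9843, -31.4468,  -0.0608,   0.0428,
         0.0002]), 'position': array([ 0.204 , -0.5902,  0.237 ]), 'ee_rot': array([-3.0967, -0.52  ,  0.0006]), 'force': array([ 0.3099, -0.2325, -0.2941]), 'ft_torque': array([ 0.0187, -0.018 , -0.0048]), 'width': 1.001294360400028}
0.011
side [[461.8366   0.     279.1396]
 [  0.     461.8366 211.0945]
 [  0.       0.       1.    ]] [[-0.7869 -0.3409  0.5143 -0.1444]
 [-0.617   0.4334 -0.6568  0.8644]
 [ 0.001  -0.8342 -0.5514  0.9001]
 [ 0.      0.      0.      1.    ]]
top [[540.2183   0.     286.632 ]
 [  0.     540.2183 212.4774]
 [  0.       0.       1.    ]] [[-0.0192 -0.9952  0.0956  0.4287]
 [-0.9996  0.0212  0.0203 -0.0407]
 [-0.0222 -0.0952 -0.9952  1.4709]
 [ 0.      0.      0.      1.    ]]
{'mtx': array([[356.0646,   0.    , 277.7932],
       [  0.    , 356.0646, 210.5063],
       [  0.    ,   0.    ,   1.    ]]), 'T_tool_cam': array([[ 0.0002, -0.9644, -0.2646,  0.0704],
       [ 1.    , -0.0001,  0.001 , -0.0011],
       [-0.0009, -0.2646,  0.9644, -0.1477],
       [ 0.    ,  0.    ,  0.    ,  1.    ]])}
```

View pics/side0.png

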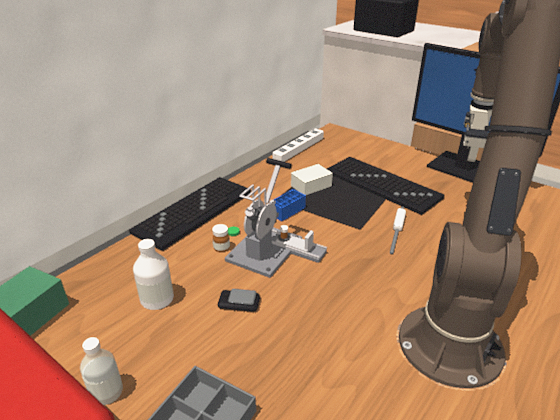

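View pics/top0.png

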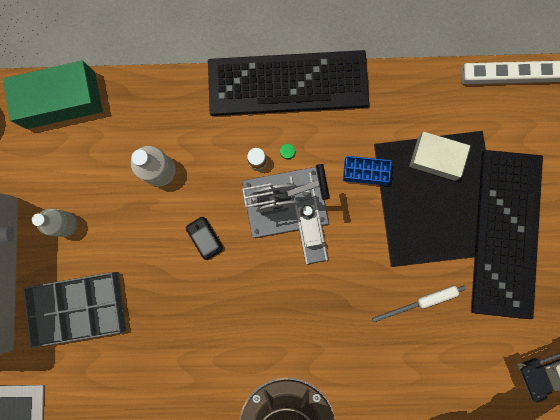

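The side view shows the press at about (262,240). In the top view it is at (285,205), with the lever bar at (322,182) and the shuttle tab at (313,250). Press x points roughly along world x. I'll zoom in on both views.

```bash
python3 - <<'E'
import cv2
a=cv2.imread("pics/top0.png")[135:275,230:365];b=cv2.imread("pics/side0.png")[145:280,215:335]
a=cv2.resize(a,None,fx=3.5,fy=3.5,interpolation=cv2.INTER_CUBIC)
b=cv2.resize(b,None,fx=4.,fy=4.,interpolation=cv2.INTER_CUBIC)[:490]
b=b[:a.shape[0]];a=a[:b.shape[0]]
cv2.imwrite("pics/c0.png",cv2.resize(cv2.hconcat([a,b]),None,fx=.8,fy=.8));print(a.shape,b.shape)
E
```

```text
(490, 472, 3) (490, 480, 3)
```

View pics/c0.png

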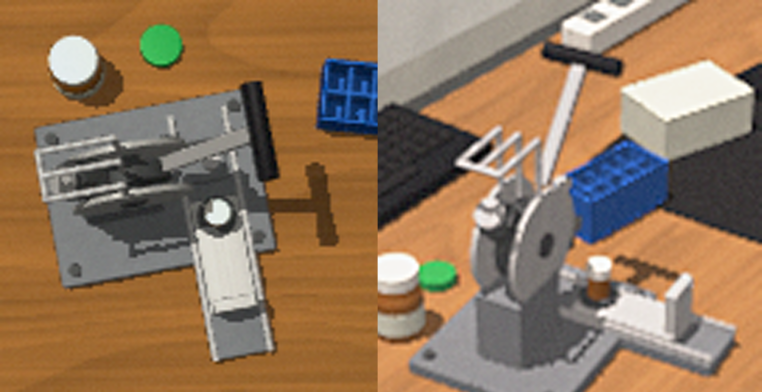

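The left crop shows the plate corners at (37,130), (67,287), (275,247) and (243,90), the bar ends at (253,85) and (265,178), and the cap at (217,212). In the side crop the button is at (494,212), the bar ends at (548,50) and (617,67), and the tab top near (678,280).

```bash
cat > h.py <<'E'
import numpy as np,cv2
from scipy.spatial.transform import Rotation as R
from cell import arm
np.set_printoptions(precision=4,suppress=True)
def ray(n,uv):
    p=arm.camera_params(n);T=p["T"];d=T[:3,:3]@np.linalg.inv(p["mtx"])@np.array([uv[0],uv[1],1.]);return T[:3,3],d/np.linalg.norm(d)
def onz(n,uv,z):
    c,d=ray(n,uv);return c+d*(z-c[2])/d[2]
def tri(a,b):
    (c1,d1),(c2,d2)=a,b;s=np.linalg.lstsq(np.c_[d1,-d2],c2-c1,rcond=None)[0];p,q=c1+s[0]*d1,c2+s[1]*d2;return (p+q)/2,np.linalg.norm(p-q)
def proj(n,P):
    p=arm.camera_params(n);T=np.linalg.inv(p["T"]);q=p["mtx"]@(T[:3,:3]@P+T[:3,3]);return q[:2]/q[2]
E
python3 - <<'E'
from h import *
t=lambda x,y:(230+x/2.8,135+y/2.8); s=lambda x,y:(215+(x-377.6)/3.2,145+y/3.2)
W=np.array([onz("top",t(*c),.016)[:2] for c in[(37,130),(67,287),(275,247),(243,90)]])
L=np.array([[.08,.085],[-.08,.085],[-.08,-.125],[.08,-.125]])
A=W-W.mean(0);B=L-L.mean(0);yaw=np.arctan2((B[:,0]*A[:,1]-B[:,1]*A[:,0]).sum(),(B*A).sum())
Rz=R.from_euler('z',yaw).as_matrix();o=W.mean(0)-Rz[:2,:2]@L.mean(0);print("yaw",yaw,"o",o,(W-(L@Rz[:2,:2].T+o)))
P=lambda *l:Rz@np.array(l)+[*o,0]
def back(w):return Rz.T@(w-[*o,0])
for nm,a,b in[("bar",t(259,131.5),s(582,58)),("cap",t(217,212),s(599,264)),("button",t(70,183),s(494,212))]:
    w,e=tri(ray("top",a),ray("side",b));print(nm,w,"press",back(w),"gap",e)
c=onz("top",t(217,212),.069);print("cap@69",back(c))
for a,b in(((253,85),(617,67)),((265,178),(548,50))):print(t(*a))
e=[onz("top",t(*q),.264) for q in((253,85),(265,178))];print("bar ends",e,"yaw bar",np.arctan2(*(e[0]-e[1])[[1,0]]))
print("exp bar",P(0,-.175*np.cos(.87),.13+.175*np.sin(.87)))
E
```

```text
yaw 0.1719975687456992 o [0.5932 0.0112] [[-0.0014 -0.003 ]
 [ 0.0028 -0.0028]
 [ 0.0013  0.003 ]
 [-0.0026  0.0027]]
bar [ 0.6118 -0.0988  0.2618] press [-0.0005 -0.1115  0.2618] gap 0.001313017811540034
cap [ 0.5664 -0.0673  0.0645] press [-0.0398 -0.0727  0.0645] gap 0.0021174986573095846
button [0.5833 0.061  0.1848] press [-0.0012  0.0508  0.1848] gap 0.0005056410270397547
cap@69 [-0.0392 -0.0721  0.069 ]
(320.3571428571429, 165.35714285714286)
(324.64285714285717, 198.57142857142858)
bar ends [array([ 0.65  , -0.0944,  0.264 ]), array([ 0.5742, -0.1022,  0.264 ])] yaw bar 0.10147979760211726
exp bar [ 0.6125 -0.1     0.2638]
```

```bash
cat >> h.py <<'E'
yaw=.172;o=np.array([.5932,.0112,0]);Rz=R.from_euler('z',yaw)
P=lambda *l:Rz.apply(l)+o
def back(w):return Rz.inv().apply(w-o)
def down(y):return R.from_euler('z',yaw+y)*R.from_matrix(np.diag([1.,-1,-1]))
def btn(tilt=.75):
    n=np.array([0,np.sin(tilt),np.cos(tilt)]);y=np.array([1.,0,0]);return Rz*R.from_matrix(np.c_[np.cross(y,-n),y,-n])
def rel(p,Rt,b=None):
    if b is None:
        s=arm.observe();b=(s["position"],R.from_rotvec(s["ee_rot"]))
    print("xyz",b[1].inv().apply(p-b[0])/.06,"twist",np.degrees((b[1].inv()*Rt).as_rotvec())/10)
def here():
    s=arm.observe();r=R.from_rotvec(s["ee_rot"]);print("t",s["clock"],"press",back(s["position"]),"F",Rz.inv().apply(s["force"]),"w",s["width"],"q",s["joints"]);print("tool axes in press (cols)\n",(Rz.inv()*r).as_matrix())
E
python3 - <<'E'
from h import *
here();rel(P(-.175,-.073,.2),down(np.pi))
E
```

```text
t 0.1 press [-0.4864 -0.526   0.237 ] F [ 0.083  -0.0486 -0.2655] w 1.0029823211080497 q [ 1.1354  0.4352  0.025   1.574  -0.0116  1.134  -0.0751]
tool axes in press (cols)
 [[ 0.9871  0.16   -0.0004]
 [ 0.16   -0.9871  0.0014]
 [-0.0002 -0.0014 -1.    ]]
xyz [ 6.3321 -6.6218  0.6255] twist [ -0.0024  -0.012  -17.0793]
```

Emit:
jog_arm(
  moves=[
    {"xyz": [1, -1, 0], "twist": [0, 0, -1], "grip": 1},
    {"xyz": [2, -2, 0], "twist": [0, 0, -2], "grip": 1},
    {"xyz": [3, -3, 0], "twist": [0, 0, -3], "grip": 1},
    {"xyz": [3.5, -3.6, 0], "twist": [0, 0, -4], "grip": 1},
    {"xyz": [4, -4, 0], "twist": [0, 0, -5], "grip": 1},
  ],
  force=20,
)

```text
clock: 0.72
position: [0.3404, -0.3075, 0.2377]
ee_rot: [2.583, 1.788, -0.0]
force: [1.2, 0.8, -0.2]
width: 0.507
```

```bash
python3 - <<'E'
from h import *
here();rel(P(-.175,-.073,.2),down(np.pi))
E
```

```text
t 0.725 press [-0.3036 -0.2707  0.2377] F [ 1.3599  0.6069 -0.1987] w 0.506715724932251 q [ 0.8683  0.1851 -0.2896  1.9404  0.0619  1.0245  0.1912]
tool axes in press (cols)
 [[ 0.5072  0.8618 -0.0002]
 [ 0.8618 -0.5072 -0.0002]
 [-0.0003 -0.0001 -1.    ]]
xyz [3.927  0.1755 0.627 ] twist [ -0.0018   0.0005 -12.0478]
```

Emit:
jog_arm(
  moves=[
    {"xyz": [0.8, 0, 0], "twist": [0, 0, -1], "grip": 1},
    {"xyz": [1.6, 0, 0], "twist": [0, 0, -2], "grip": 1},
    {"xyz": [2.4, 0.1, 0], "twist": [0, 0, -3], "grip": 1},
    {"xyz": [3.2, 0.1, 0.2], "twist": [0, 0, -4], "grip": 1},
    {"xyz": [3.9, 0.2, 0.4], "twist": [0, 0, -5], "grip": 1},
  ],
)

```text
clock: 1.35
position: [0.4352, -0.0935, 0.2135]
ee_rot: [1.584, 2.712, -0.0]
force: [1.2, -1.9, -0.0]
width: 0.006
```

```bash
python3 - <<'E'
from h import *
here();rel(P(-.175,-.073,.2),down(np.pi))
E
```

```text
t 1.35 press [-0.1736 -0.0761  0.2135] F [ 0.9063 -2.0371 -0.0128] w 0.006370264224465432 q [ 0.5848  0.2231 -0.5753  1.9862  0.1466  0.9721  0.4514]
tool axes in press (cols)
 [[-0.3349  0.9423  0.0002]
 [ 0.9423  0.3349 -0.0003]
 [-0.0004  0.     -1.    ]]
xyz [ 0.0568 -0.0043  0.2249] twist [-0.0011  0.0019 -7.0433]
```

Emit:
jog_arm(
  moves=[
    {"xyz": [0, 0, 0.2], "twist": [0, 0, -1], "grip": 1},
    {"xyz": [0, 0, 0.2], "twist": [0, 0, -2], "grip": 1},
    {"xyz": [0, 0, 0.2], "twist": [0, 0, -3], "grip": 1},
    {"xyz": [0, 0, 0.2], "twist": [0, 0, -4], "grip": 1},
    {"xyz": [0, 0, 0.2], "twist": [0, 0, -5], "grip": 1},
  ],
)

```text
clock: 1.98
position: [0.4347, -0.0952, 0.2015]
ee_rot: [-0.29, -3.128, 0.0]
force: [0.1, -0.0, -0.9]
width: 0.007
```

Emit:
jog_arm(
  moves=[
    {"twist": [0, 0, -1], "grip": 1},
    {"twist": [0, 0, -2], "grip": 1},
    {"twist": [0, 0, -2], "grip": 1},
  ],
)

```text
invalid input at $.moves[0]: expected keys twist, xyz, grip
```

```bash
python3 - <<'E'
from h import *
here();rel(P(-.175,-.073,.059),down(np.pi))
im=arm.get_image("wrist");cv2.imwrite("pics/w1.png",im)
s=arm.observe();r=R.from_rotvec(s["ee_rot"]);p=arm.camera_params("wrist");T=np.eye(4);T[:3,:3]=r.as_matrix();T[:3,3]=s["position"];T=T@p["T_tool_cam"]
np.save("w1.npy",T)
for nm,q in(("tab top mid",P(-.1315,-.074,.074)),("cap",P(-.0395,-.074,.069)),("btn",P(0,.051,.185))):
    c=p["mtx"]@(np.linalg.inv(T)@[*q,1])[:3];print(nm,c[:2]/c[2])
E
```

```text
t 1.975 press [-0.1744 -0.0777  0.2015] F [ 0.0793 -0.0581 -0.9125] w 0.0066050412426438415 q [ 0.7106  0.2674 -0.7315  1.9939  0.2174  0.9584  1.2563]
tool axes in press (cols)
 [[-0.9369  0.3496 -0.0006]
 [ 0.3496  0.9369  0.0001]
 [ 0.0006 -0.0001 -1.    ]]
xyz [0.0361 0.0703 2.3749] twist [ 0.0002 -0.0034 -2.0465]
tab top mid [299.3397 252.1222]
cap [332.1984 339.208 ]
btn [584.7759 452.295 ]
```

View pics/w1.png

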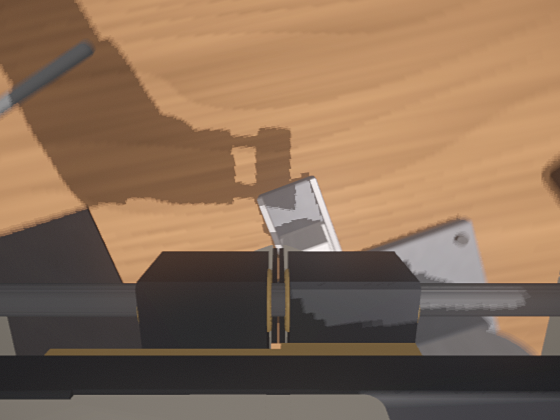

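The wrist view shows the tongue end at (287,190), in line with the jaws. The tab itself is hidden behind the gripper, as the prediction said. I'll finish the turn and go down behind the tab.

Emit:
jog_arm(
  moves=[
    {"xyz": [0, 0.1, 0.5], "twist": [0, 0, -1], "grip": 1},
    {"xyz": [0, 0.1, 1], "twist": [0, 0, -2], "grip": 1},
    {"xyz": [0, 0.1, 1.6], "twist": [0, 0, -2], "grip": 1},
    {"xyz": [0, 0.1, 2], "twist": [0, 0, -2], "grip": 1},
    {"xyz": [0, 0.1, 2.4], "twist": [0, 0, -2], "grip": 1},
  ],
)

```text
clock: 2.65
position: [0.4358, -0.0894, 0.0566]
ee_rot: [0.243, -3.131, -0.0]
force: [-0.1, -0.9, -0.4]
width: 0.005
```

```bash
python3 - <<'E'
from h import *
here();rel(P(-.0965,-.074,.059),down(np.pi))
E
```

```text
t 2.65 press [-0.1723 -0.0722  0.0566] F [-0.2177 -0.8841 -0.4212] w 0.0054954387107315275 q [ 0.5935  0.4981 -0.6607  2.1515  0.5066  0.6485  1.3035]
tool axes in press (cols)
 [[-0.9999  0.0171 -0.0007]
 [ 0.0171  0.9999  0.0003]
 [ 0.0007  0.0003 -1.    ]]
xyz [-1.263  -0.0091 -0.0402] twist [ 0.0016 -0.004  -0.0979]
```

Emit:
jog_arm(
  moves=[
    {"xyz": [-0.3, 0, 0], "twist": [0, 0, 0], "grip": 1},
    {"xyz": [-0.5, 0, 0], "twist": [0, 0, 0], "grip": 1},
    {"xyz": [-0.65, 0, 0], "twist": [0, 0, 0], "grip": 1},
    {"xyz": [-0.8, 0, 0], "twist": [0, 0, 0], "grip": 1},
    {"xyz": [-0.95, 0, 0], "twist": [0, 0, 0], "grip": 1},
  ],
)

```text
clock: 3.28
position: [0.4926, -0.0803, 0.0578]
ee_rot: [0.248, -3.131, 0.0]
force: [-1.1, 0.9, -0.4]
width: 0.003
```

```bash
python3 - <<'E'
from h import *
here()
E
```

```text
t 3.275 press [-0.1148 -0.073   0.0578] F [-0.9418  1.0638 -0.3917] w 0.0025835405572027493 q [ 0.5348  0.5604 -0.6479  2.0253  0.5089  0.7191  1.2957]
tool axes in press (cols)
 [[-0.9999  0.0142 -0.0004]
 [ 0.0142  0.9999 -0.0001]
 [ 0.0004 -0.0001 -1.    ]]
```

Now the last part, slowly, until the stop shows in the force.

Emit:
jog_arm(
  moves=[
    {"xyz": [-0.1, 0, 0], "twist": [0, 0, 0], "grip": 1},
    {"xyz": [-0.18, 0, 0], "twist": [0, 0, 0], "grip": 1},
    {"xyz": [-0.22, 0, 0], "twist": [0, 0, 0], "grip": 1},
    {"xyz": [-0.25, 0, 0], "twist": [0, 0, 0], "grip": 1},
    {"xyz": [-0.25, 0, 0], "twist": [0, 0, 0], "grip": 1},
  ],
)

```text
clock: 3.9
position: [0.5043, -0.0786, 0.0572]
ee_rot: [0.248, -3.126, 0.002]
force: [-9.9, -1.1, 6.8]
width: 0.006
```

```bash
python3 - <<'E'
from h import *
here()
E
```

```text
t 3.9 press [-0.103  -0.0732  0.0572] F [-9.9516  0.5932  6.8264] w 0.006067605843707976 q [ 0.5205  0.5766 -0.6439  1.9949  0.509   0.7398  1.2949]
tool axes in press (cols)
 [[-0.9999  0.0139 -0.0057]
 [ 0.0139  0.9999 -0.0006]
 [ 0.0057 -0.0007 -1.    ]]
```

Emit:
jog_arm(
  moves=[
    {"xyz": [-0.05, 0, 0], "twist": [0, 0, 0], "grip": 1},
    {"xyz": [-0.08, 0, 0], "twist": [0, 0, 0], "grip": 1},
    {"xyz": [-0.08, 0, 0], "twist": [0, 0, 0], "grip": 1},
  ],
)

```text
clock: 4.28
position: [0.5043, -0.0787, 0.0564]
ee_rot: [0.247, -3.118, 0.004]
force: [-24.8, -2.2, 17.8]
width: 0.001
```

```bash
python3 - <<'E'
from h import *
here()
E
```

```text
t 4.275 press [-0.1029 -0.0734  0.0564] F [-24.8289   2.0566  17.8227] w 0.0013215517560497883 q [ 0.5164  0.5813 -0.6422  1.9884  0.5081  0.7506  1.2947]
tool axes in press (cols)
 [[-0.9998  0.0142 -0.0144]
 [ 0.0142  0.9999 -0.0013]
 [ 0.0144 -0.0015 -0.9999]]
```

Force climbed to about 25 N with no movement, so the shuttle is on its hard stop. I'll back off and rise.

Emit:
jog_arm(
  moves=[
    {"xyz": [0.4, 0, 0], "twist": [0, 0, 0], "grip": 1},
    {"xyz": [0.9, 0, 0], "twist": [0, 0, 0], "grip": 1},
    {"xyz": [1, 0, -1], "twist": [0, 0, 0], "grip": 1},
    {"xyz": [1, 0, -2], "twist": [0, 0, 0], "grip": 1},
    {"xyz": [1, 0, -3], "twist": [0, 0, 0], "grip": 1},
  ],
)

```text
clock: 4.9
position: [0.4528, -0.0867, 0.24]
ee_rot: [-0.248, 3.131, -0.0]
force: [1.2, -0.6, -0.0]
width: 0.008
```

```bash
python3 - <<'E'
from h import *
here();rel(P(-.16,-.125,.31),down(np.pi/2))
for n in("top","side"):cv2.imwrite(f"pics/{n}1.png",arm.get_image(n))
a=cv2.imread("pics/top1.png")[135:275,230:365];b=cv2.imread("pics/side1.png")[145:285,205:340]
cv2.imwrite("pics/c1.png",cv2.hconcat([cv2.resize(i,(405,420),interpolation=cv2.INTER_CUBIC) for i in(a,b)])[:,:800])
print(proj("top",P(0,-.074,.069)),proj("side",P(0,-.074,.069)))
E
```

```text
t 4.9 press [-0.1551 -0.0725  0.24  ] F [ 1.0612 -0.8193 -0.0024] w 0.007798622362797228 q [ 0.7676  0.2706 -0.8342  1.9023  0.2286  1.0652  1.5688]
tool axes in press (cols)
 [[-0.9999  0.0139  0.0011]
 [ 0.0139  0.9999 -0.0004]
 [-0.0011 -0.0003 -1.    ]]
xyz [ 0.0688 -0.8771 -1.1668] twist [0.0032 0.0064 8.9203]
[305.268  195.8928] [272.8265 222.6059]
```

View pics/c1.png

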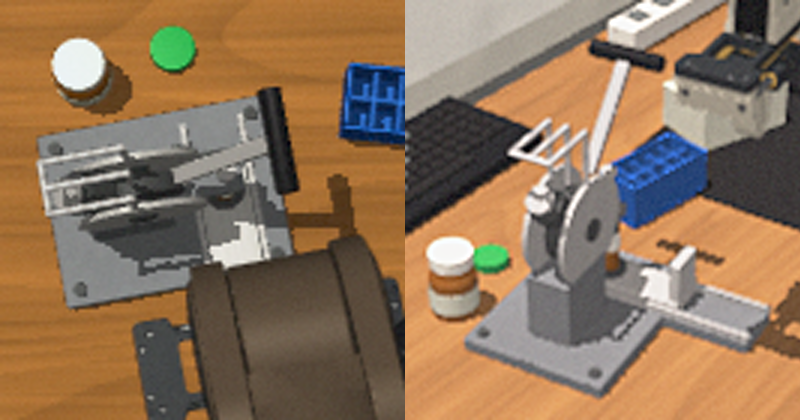

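The shuttle is home: the vial stands under the ram at about (222,190) in the top crop, and the tab and lever look as expected. Next I'll move over the bar.

Emit:
jog_arm(
  moves=[
    {"xyz": [0, 0, -0.9], "twist": [0, 0, 0], "grip": 1},
    {"xyz": [-0.4, -0.3, -1.4], "twist": [0, 0, 0], "grip": 1},
    {"xyz": [-1.2, -0.8, -1.4], "twist": [0, 0, 0], "grip": 1},
    {"xyz": [-2, -0.8, -1.4], "twist": [0, 0, 0], "grip": 1},
    {"xyz": [-2.6, -0.8, -1.4], "twist": [0, 0, 0], "grip": 1},
  ],
)

```text
clock: 5.62
position: [0.6163, -0.1098, 0.3211]
ee_rot: [-0.246, 3.132, 0.0]
force: [0.1, -0.2, 0.4]
width: 0.005
```

```bash
python3 - <<'E'
from h import *
here()
for th in(0,.15,.3,.45,.56,.6): 
    print(th);rel(P(0,-.175*np.cos(.87-th),.15+.175*np.sin(.87-th)),down(np.pi))
E
```

```text
t 5.625 press [ 0.0021 -0.1232  0.3211] F [ 0.1105 -0.2219  0.4467] w 0.004654940155641199 q [ 0.5825  0.4956 -0.7786  1.3944  0.3463  1.3905  1.531 ]
tool axes in press (cols)
 [[-0.9999  0.0152  0.0004]
 [ 0.0152  0.9999  0.0001]
 [-0.0004  0.0001 -1.    ]]
0
xyz [0.0371 0.1723 0.6231] twist [ 0.0003  0.0021 -0.0869]
0.15
xyz [ 0.0325 -0.1397  0.9291] twist [ 0.0003  0.0021 -0.0869]
0.3
xyz [ 0.0286 -0.4025  1.2784] twist [ 0.0003  0.0021 -0.0869]
0.45
xyz [ 0.0256 -0.6101  1.663 ] twist [ 0.0003  0.0021 -0.0869]
0.56
xyz [ 0.024  -0.7246  1.9626] twist [ 0.0003  0.0021 -0.0869]
0.6
xyz [ 0.0235 -0.758   2.0743] twist [ 0.0003  0.0021 -0.0869]
```

Emit:
jog_arm(
  moves=[
    {"xyz": [0, 0, 0.4], "twist": [0, 0, 0], "grip": 1},
    {"xyz": [0, -0.05, 0.7], "twist": [0, 0, 0], "grip": 1},
    {"xyz": [0, -0.15, 0.95], "twist": [0, 0, 0], "grip": 1},
    {"xyz": [0, -0.3, 1.15], "twist": [0, 0, 0], "grip": 1},
    {"xyz": [0, -0.45, 1.35], "twist": [0, 0, 0], "grip": 1},
  ],
)

```text
clock: 6.25
position: [0.6209, -0.1414, 0.2445]
ee_rot: [-0.24, 3.125, -0.012]
force: [2.6, -14.3, 14.0]
width: 0.008
```

```bash
python3 - <<'E'
from h import *
here()
for th in(.45,.56,.6): 
    rel(P(0,-.175*np.cos(.87-th),.15+.175*np.sin(.87-th)),down(np.pi))
z=back(arm.observe()["position"])[2];print("theta",.87-np.arcsin((z-.15)/.175))
E
```

```text
t 6.25 press [ 0.0011 -0.1551  0.2445] F [  0.1366 -14.5579  13.9652] w 0.008233747316385575 q [ 0.6146  0.5544 -0.7528  1.4951  0.3981  1.2397  1.5329]
tool axes in press (cols)
 [[-0.9998  0.019   0.0067]
 [ 0.0189  0.9998 -0.008 ]
 [-0.0069 -0.0079 -0.9999]]
xyz [ 0.0202 -0.0756  0.3855] twist [-0.0457  0.0389 -0.1085]
xyz [ 0.02   -0.1877  0.686 ] twist [-0.0457  0.0389 -0.1085]
xyz [ 0.0202 -0.2201  0.798 ] twist [-0.0457  0.0389 -0.1085]
theta 0.2998316935412758
```

Emit:
jog_arm(
  moves=[
    {"xyz": [0, -0.2, 0.1], "twist": [0, 0, 0], "grip": 1},
    {"xyz": [0, -0.28, 0.25], "twist": [0, 0, 0], "grip": 1},
    {"xyz": [0, -0.34, 0.4], "twist": [0, 0, 0], "grip": 1},
    {"xyz": [0, -0.38, 0.5], "twist": [0, 0, 0], "grip": 1},
    {"xyz": [0, -0.42, 0.6], "twist": [0, 0, 0], "grip": 1},
  ],
)

```text
clock: 6.88
position: [0.6226, -0.1606, 0.2042]
ee_rot: [0.249, -3.131, -0.0]
force: [0.7, 0.1, 0.8]
width: 0.008
```

```bash
python3 - <<'E'
from h import *
here()
z=back(arm.observe()["position"])[2];print("theta",.87-np.arcsin((z-.15)/.175))
cv2.imwrite("pics/s2.png",arm.get_image("side"))
b=cv2.imread("pics/s2.png")[145:285,205:340]
cv2.imwrite("pics/s2c.png",cv2.resize(b,None,fx=4,fy=4,interpolation=cv2.INTER_CUBIC))
E
```

```text
t 6.875 press [-0.0005 -0.1743  0.2042] F [ 0.7157 -0.0623  0.8461] w 0.007595511226881291 q [ 0.6321  0.6012 -0.7371  1.5227  0.423   1.1825  1.5503]
tool axes in press (cols)
 [[-0.9999  0.0131 -0.0002]
 [ 0.0131  0.9999  0.0003]
 [ 0.0002  0.0003 -1.    ]]
theta 0.5549990720827556
```

View pics/s2c.png

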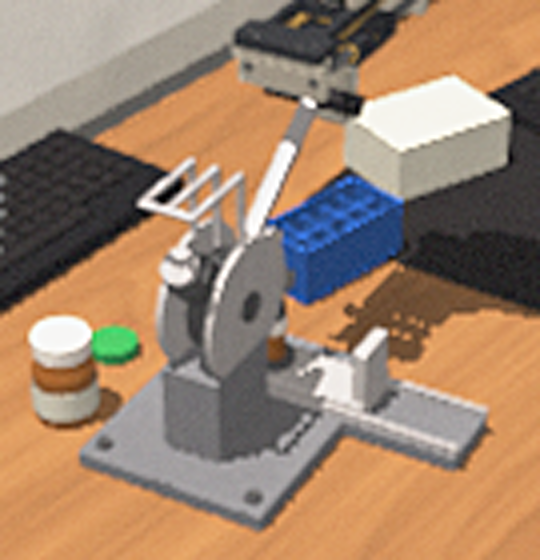

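The lever is still fairly steep: the visible bar end is near (345,102), the arm's top at (308,105), and the force is zero. The finger may have slipped off the bar, so I'll estimate the lever angle.

```bash
python3 - <<'E'
from h import *
c=lambda q:(proj("side",q)-[205,145])*4
for th in(0,.15,.26,.3,.4,.5,.55):
    b=lambda x,r=.175:P(x,-r*np.cos(.87-th),.13+r*np.sin(.87-th))
    print(th,"bar -x end",c(b(-.04)),"mid",c(b(0)),"+x end",c(b(.04)), "arm r.1",c(b(0,.1)))
s=arm.observe();r=R.from_rotvec(s["ee_rot"]);print("tip",c(s["position"]+r.apply([0,0,.011])))
E
```

```text
0 bar -x end [342.7606  81.1725] mid [294.8391  69.1993] +x end [248.0056  57.4979] arm r.1 [263.8891 164.7984]
0.15 bar -x end [353.7824  92.6753] mid [306.5557  80.777 ] +x end [260.3832  69.1442] arm r.1 [270.9584 170.5386]
0.26 bar -x end [360.4839 103.8423] mid [313.7526  91.9631] +x end [268.052   80.3459] arm r.1 [275.3838 176.4006]
0.3 bar -x end [362.6234 108.4308] mid [316.0681  96.5514] +x end [270.5351  84.9329] arm r.1 [276.825 178.858]
0.4 bar -x end [367.2693 121.0423] mid [321.1417 109.1465] +x end [276.0167  97.5093] arm r.1 [280.0226 185.717 ]
0.5 bar -x end [370.9052 135.1556] mid [325.1852 123.2216] +x end [280.4495 111.5444] arm r.1 [282.6265 193.5322]
0.55 bar -x end [372.344  142.7255] mid [326.8192 130.7645] +x end [282.2701 119.0599] arm r.1 [283.7014 197.7717]
tip [333.0252 118.1313]
```

The bar's -x end at about (361,105) matches 0.26 rad. So the lever is holding at the first notch and the finger slid past the front of the bar. I'll lift, centre over the bar and follow the arc.

Emit:
jog_arm(
  moves=[
    {"xyz": [0, -0.05, -0.6], "twist": [0, 0, 0], "grip": 1},
    {"xyz": [0, 0, -1.1], "twist": [0, 0, 0], "grip": 1},
    {"xyz": [0, 0.3, -1.2], "twist": [0, 0, 0], "grip": 1},
    {"xyz": [0, 0.54, -1.1], "twist": [0, 0, 0], "grip": 1},
    {"xyz": [0, 0.54, -0.9], "twist": [0, 0, 0], "grip": 1},
  ],
)

```text
clock: 7.55
position: [0.6169, -0.1268, 0.2575]
ee_rot: [0.253, -3.131, -0.001]
force: [-0.2, -0.1, 0.1]
width: 0.005
```

```bash
python3 - <<'E'
from h import *
here()
for th in(.26,.35,.45,.52,.56,.6): 
    rel(P(0,-.175*np.cos(.87-th)+.002,.15+.175*np.sin(.87-th)),down(np.pi))
E
```

```text
t 7.55 press [-0.0002 -0.14    0.2575] F [-0.2477 -0.0259  0.0606] w 0.004840124412258123 q [ 0.6037  0.5413 -0.7632  1.4848  0.3816  1.2696  1.5305]
tool axes in press (cols)
 [[-0.9999  0.0106 -0.0007]
 [ 0.0106  0.9999  0.0006]
 [ 0.0007  0.0006 -1.    ]]
xyz [-0.0044 -0.0238  0.1207] twist [ 0.0033 -0.0043 -0.0606]
xyz [-0.006  -0.1644  0.3422] twist [ 0.0033 -0.0043 -0.0606]
xyz [-0.0076 -0.2966  0.6021] twist [ 0.0033 -0.0043 -0.0606]
xyz [-0.0086 -0.3733  0.7912] twist [ 0.0033 -0.0043 -0.0606]
xyz [-0.0091 -0.4112  0.9015] twist [ 0.0033 -0.0043 -0.0606]
xyz [-0.0095 -0.4446  1.0133] twist [ 0.0033 -0.0043 -0.0606]
```

Emit:
jog_arm(
  moves=[
    {"xyz": [0, -0.02, 0.15], "twist": [0, 0, 0], "grip": 1},
    {"xyz": [0, -0.1, 0.27], "twist": [0, 0, 0], "grip": 1},
    {"xyz": [0, -0.18, 0.38], "twist": [0, 0, 0], "grip": 1},
    {"xyz": [0, -0.24, 0.48], "twist": [0, 0, 0], "grip": 1},
    {"xyz": [0, -0.3, 0.6], "twist": [0, 0, 0], "grip": 1},
  ],
)

```text
clock: 8.18
position: [0.6205, -0.1473, 0.2223]
ee_rot: [-0.247, 3.132, 0.0]
force: [-0.3, -0.1, 2.3]
width: 0.006
```

```bash
python3 - <<'E'
from h import *
here()
z=back(arm.observe()["position"])[2];print("theta",.87-np.arcsin((z-.15)/.175))
E
```

```text
t 8.175 press [-0.0003 -0.1608  0.2223] F [-0.3608 -0.0471  2.283 ] w 0.006468673175478188 q [ 0.6212  0.5786 -0.7466  1.5139  0.4079  1.2096  1.539 ]
tool axes in press (cols)
 [[-0.9999  0.0144  0.0003]
 [ 0.0144  0.9999  0.0003]
 [-0.0003  0.0003 -1.    ]]
theta 0.4438653250079272
```

```bash
cat >> h.py <<'E'
def sc(name):
    b=arm.get_image("side")[145:285,205:340];cv2.imwrite(f"pics/{name}.png",cv2.resize(b,None,fx=4,fy=4,interpolation=cv2.INTER_CUBIC))
E
python3 -c "
from h import *
sc('s3');here()"
```

```text
t 8.225 press [-0.0007 -0.1616  0.221 ] F [-0.7637 -1.2275  0.3687] w 0.004771802820911239 q [ 0.6216  0.5799 -0.7454  1.5149  0.4086  1.2085  1.539 ]
tool axes in press (cols)
 [[-0.9999  0.0151 -0.0009]
 [ 0.0151  0.9999  0.0003]
 [ 0.0009  0.0003 -1.    ]]
```

View pics/s3.png

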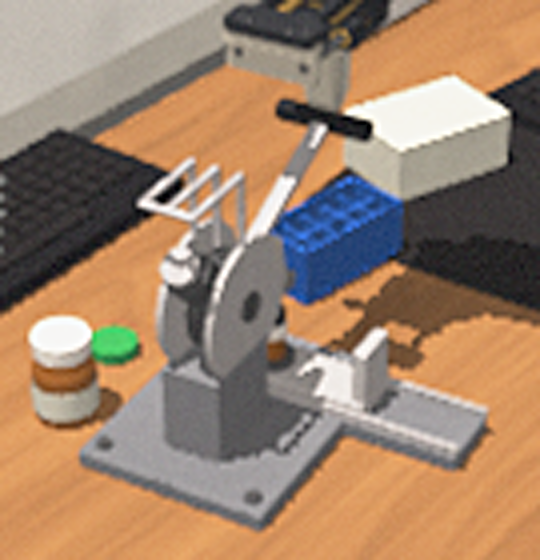

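The bar ends at (372,130) and (277,107) put the lever at about 0.46 rad with the finger on top of it. I'll continue to about 0.58.

Emit:
jog_arm(
  moves=[
    {"xyz": [0, -0.04, 0.1], "twist": [0, 0, 0], "grip": 1},
    {"xyz": [0, -0.08, 0.2], "twist": [0, 0, 0], "grip": 1},
  ],
)

```text
clock: 8.48
position: [0.6211, -0.1526, 0.2103]
ee_rot: [0.247, -3.132, 0.001]
force: [-0.3, -2.6, 5.2]
width: 0.005
```

Emit:
jog_arm(
  moves=[
    {"xyz": [0, -0.02, 0.08], "twist": [0, 0, 0], "grip": 1},
    {"xyz": [0, -0.04, 0.16], "twist": [0, 0, 0], "grip": 1},
    {"xyz": [0, -0.04, 0.16], "twist": [0, 0, 0], "grip": 1},
  ],
)

```text
clock: 8.85
position: [0.6217, -0.1559, 0.2014]
ee_rot: [-0.245, 3.131, -0.004]
force: [-2.1, -4.9, 9.0]
width: 0.001
```

```bash
python3 - <<'E'
from h import *
here()
z=back(arm.observe()["position"])[2];print("theta",.87-np.arcsin((z-.15)/.175))
sc('s4')
E
```

```text
t 8.85 press [-0.0005 -0.1695  0.2014] F [-2.8886 -4.4236  9.0047] w 0.0005089872887333373 q [ 0.6253  0.5993 -0.7361  1.5331  0.4258  1.1734  1.5368]
tool axes in press (cols)
 [[-0.9999  0.0156  0.0004]
 [ 0.0156  0.9999 -0.0024]
 [-0.0005 -0.0024 -1.    ]]
theta 0.5716059585253803
```

View pics/s4.png

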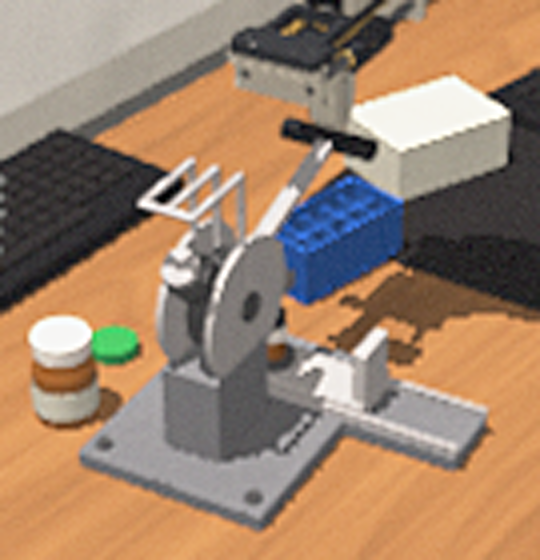

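The bar ends at (377,149) and (282,127) give about 0.57–0.60 rad with 9 N on the tool. That is past the second click and short of the third, so I'll lift off.

Emit:
jog_arm(
  moves=[
    {"xyz": [0, 0, -0.3], "twist": [0, 0, 0], "grip": 1},
    {"xyz": [0, 0, -0.9], "twist": [0, 0, 0], "grip": 1},
    {"xyz": [0, 0.2, -1.8], "twist": [0, 0, 0], "grip": 1},
    {"xyz": [0, 0.6, -2.6], "twist": [0, 0, 0], "grip": 1},
    {"xyz": [0, 0.6, -2.6], "twist": [0, 0, 0], "grip": 1},
  ],
)

```text
clock: 9.52
position: [0.617, -0.1143, 0.3623]
ee_rot: [-0.255, 3.124, 0.001]
force: [-0.3, 0.5, -0.3]
width: 0.002
```

```bash
python3 - <<'E'
from h import *
here();sc('s5')
a=arm.get_image("top");cv2.imwrite("pics/t5.png",a)
rel(P(0,.051,.185)+Rz.apply([0,.68*.13,.73*.13]),btn())
rel(P(0,.2,.40),down(np.pi/2))
E
```

```text
t 9.525 press [ 0.002  -0.1277  0.3623] F [-0.1904  0.554  -0.2548] w 0.002106695408568124 q [ 0.5868  0.4763 -0.7853  1.3214  0.3316  1.4685  1.5612]
tool axes in press (cols)
 [[-0.9999  0.0093  0.0074]
 [ 0.0093  1.      0.0001]
 [-0.0074  0.0001 -1.    ]]
xyz [0.0588 4.5031 1.2949] twist [ 3.3355 -3.3727  8.4689]
xyz [ 0.0703  5.5127 -0.707 ] twist [0.0018 0.0033 8.9283]
```

View pics/s5.png

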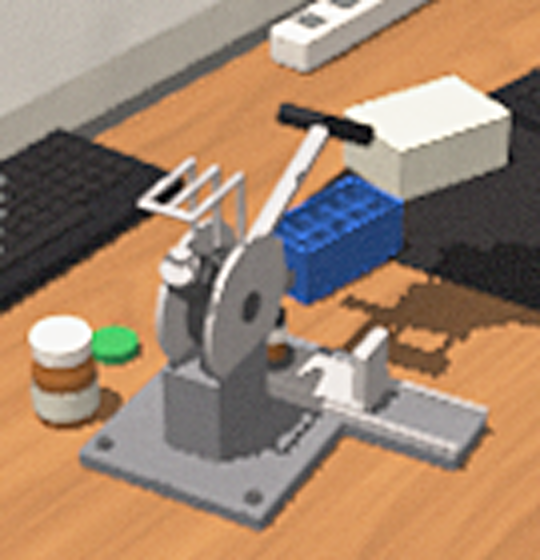

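The bar ends at (372,132) and (279,112) give about 0.49 rad, so the lever is held in the second notch. I'll now move the hand to the button side.

Emit:
jog_arm(
  moves=[
    {"xyz": [0, 1, -0.5], "twist": [0, 0, 1], "grip": 1},
    {"xyz": [0, 2, -0.7], "twist": [0, 0, 2], "grip": 1},
    {"xyz": [0, 3, -0.7], "twist": [0, 0, 3], "grip": 1},
    {"xyz": [0, 4, -0.7], "twist": [0, 0, 4], "grip": 1},
    {"xyz": [0.1, 5, -0.7], "twist": [0, 0, 5], "grip": 1},
  ],
)

```text
clock: 10.25
position: [0.562, 0.1778, 0.3974]
ee_rot: [-1.108, -2.937, 0.003]
force: [0.7, 0.3, 0.5]
width: 0.01
```

```bash
python3 - <<'E'
from h import *
here()
rel(P(0,.2,.40),down(np.pi/2))
rel(P(0,.051,.185)+Rz.apply([0,.68*.13,.73*.13]),btn())
E
```

```text
t 10.25 press [-0.0022  0.1695  0.3974] F [0.773  0.2195 0.5108] w 0.009795458172399043 q [ 0.058   0.3741 -0.6736  1.3465  0.2299  1.5021  0.2518]
tool axes in press (cols)
 [[-0.6269  0.7791 -0.0028]
 [ 0.7791  0.6269 -0.0005]
 [ 0.0014 -0.0025 -1.    ]]
xyz [ 0.3734  0.3475 -0.0439] twist [-0.0165 -0.0027  3.8821]
xyz [-0.4163 -0.2806  1.9583] twist [ 1.439  -4.1311  3.702 ]
```

Emit:
jog_arm(
  moves=[
    {"xyz": [0.2, 0.2, 0], "twist": [0.3, -0.8, 0.7], "grip": 1},
    {"xyz": [0.4, 0.4, 0.2], "twist": [0.6, -1.7, 1.5], "grip": 1},
    {"xyz": [0.6, 0.5, 0.4], "twist": [0.9, -2.5, 2.2], "grip": 1},
    {"xyz": [0.6, 0.5, 0.5], "twist": [1.15, -3.3, 3], "grip": 1},
    {"xyz": [0.6, 0.5, 0.5], "twist": [1.44, -4.13, 3.7], "grip": 1},
  ],
)

```text
clock: 10.88
position: [0.5547, 0.2228, 0.3679]
ee_rot: [1.582, 1.976, -0.601]
force: [-0.1, -0.9, -1.1]
width: 0.006
```

```bash
python3 - <<'E'
from h import *
here()
rel(P(0,.051,.185)+Rz.apply([0,.68*.16,.73*.16]),btn())
im=arm.get_image("wrist");cv2.imwrite("pics/w2.png",im)
s=arm.observe();r=R.from_rotvec(s["ee_rot"]);p=arm.camera_params("wrist");T=np.eye(4);T[:3,:3]=r.as_matrix();T[:3,3]=s["position"];T=T@p["T_tool_cam"]
np.save("w2.npy",T)
c=p["mtx"]@(np.linalg.inv(T)@[*P(0,.051,.185),1])[:3];print(c[:2]/c[2])
E
```

```text
t 10.875 press [-0.0017  0.2151  0.3679] F [-0.2995 -0.9    -1.1391] w 0.005519541282480455 q [-0.548   0.5404 -0.4303  1.3291  0.7241  1.8284 -0.7572]
tool axes in press (cols)
 [[-0.0416  0.999   0.0189]
 [ 0.7573  0.0439 -0.6516]
 [-0.6518 -0.0128 -0.7583]]
xyz [0.0193 0.002  1.4365] twist [ 0.1132 -0.2276  0.2364]
[276.8443 185.1678]
```

View pics/w2.png

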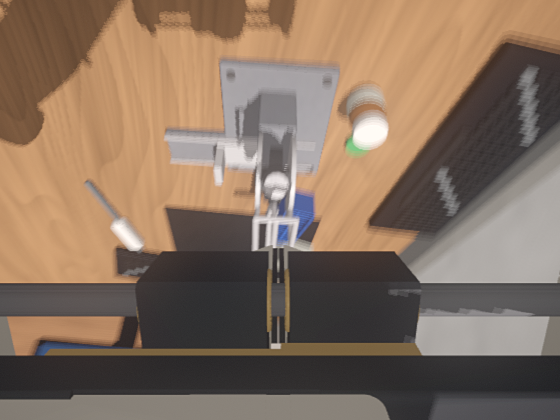

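The button shows at (276,183) against a predicted (277,185), so the estimate holds. I'll approach along the normal.

Emit:
jog_arm(
  moves=[
    {"xyz": [0, 0, 0.6], "twist": [0.1, -0.2, 0.2], "grip": 1},
    {"xyz": [0, 0, 1.3], "twist": [0.1, -0.2, 0.2], "grip": 1},
    {"xyz": [0, 0, 2], "twist": [0.1, -0.2, 0.2], "grip": 1},
    {"xyz": [0, 0, 2.4], "twist": [0.1, -0.2, 0.2], "grip": 1},
    {"xyz": [0, 0, 2.4], "twist": [0.1, -0.2, 0.2], "grip": 1},
  ],
)

```text
clock: 11.55
position: [0.5735, 0.1291, 0.2577]
ee_rot: [1.603, 1.925, -0.63]
force: [-1.0, -0.0, 1.3]
width: 0.001
```

```bash
python3 - <<'E'
from h import *
here()
rel(P(0,.051,.185)+Rz.apply([0,.68*.016,.73*.016]),btn())
im=arm.get_image("wrist");cv2.imwrite("pics/w3.png",im)
s=arm.observe();r=R.from_rotvec(s["ee_rot"]);p=arm.camera_params("wrist");T=np.eye(4);T[:3,:3]=r.as_matrix();T[:3,3]=s["position"];T=T@p["T_tool_cam"]
c=p["mtx"]@(np.linalg.inv(T)@[*P(0,.051,.185),1])[:3];print(c[:2]/c[2])
E
```

```text
t 11.55 press [0.0008 0.1196 0.2577] F [-0.9751  0.159   1.2757] w 0.001070779973448957 q [-0.4268  0.5704 -0.3999  1.5772  0.7759  1.5851 -0.8546]
tool axes in press (cols)
 [[-0.0102  0.9999 -0.0005]
 [ 0.7384  0.0072 -0.6743]
 [-0.6743 -0.0073 -0.7385]]
xyz [-0.0246 -0.0127  1.3987] twist [-0.0028 -0.0573  0.0584]
[276.8418 216.9103]
```

View pics/w3.png

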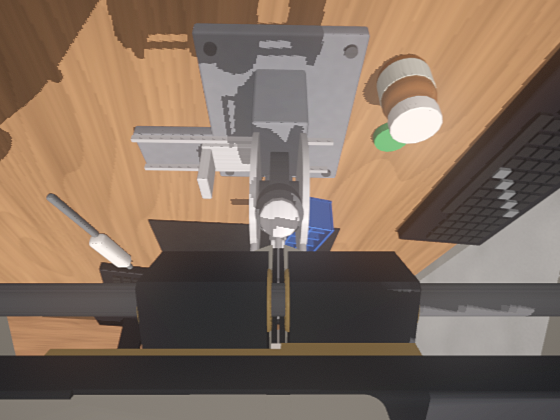

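The button is at (280,216), within about 2 mm of the prediction. I'll advance in steps.

Emit:
jog_arm(
  moves=[
    {"xyz": [-0.02, 0.02, 0.4], "twist": [0, 0, 0], "grip": 1},
    {"xyz": [-0.02, 0.02, 0.7], "twist": [0, 0, 0], "grip": 1},
    {"xyz": [-0.02, 0.02, 1], "twist": [0, 0, 0], "grip": 1},
    {"xyz": [-0.02, 0.02, 1.2], "twist": [0, 0, 0], "grip": 1},
    {"xyz": [-0.02, 0.02, 1.3], "twist": [0, 0, 0], "grip": 1},
  ],
)

```text
clock: 12.22
position: [0.5846, 0.0791, 0.202]
ee_rot: [1.603, 1.925, -0.624]
force: [0.4, 0.3, 0.1]
width: 0.003
```

Emit:
jog_arm(
  moves=[
    {"xyz": [0, 0, 0.05], "twist": [0, 0, 0], "grip": 1},
    {"xyz": [0, 0, 0.1], "twist": [0, 0, 0], "grip": 1},
    {"xyz": [0, 0, 0.15], "twist": [0, 0, 0], "grip": 1},
    {"xyz": [0, 0, 0.18], "twist": [0, 0, 0], "grip": 1},
    {"xyz": [0, 0, 0.18], "twist": [0, 0, 0], "grip": 1},
  ],
)

```text
clock: 12.85
position: [0.586, 0.0733, 0.195]
ee_rot: [1.602, 1.926, -0.621]
force: [-1.6, 3.9, 6.0]
width: 0.004
```

```bash
cat >> h.py <<'E'
def bdist():
    d=back(arm.observe()["position"])-[0,.051,.185];n=np.array([0,.68,.73]);f=Rz.inv().apply(arm.observe()["force"]);print("tip above button mm",1e3*(d@n)-11,"perp",1e3*(d-n*(d@n)),"F along n",f@n,"F",f)
E
python3 -c "
from h import *
here();bdist()"
```

```text
t 12.85 press [0.0036 0.0624 0.195 ] F [-0.949   4.1623  6.0439] w 0.0035007579273263253 q [-0.3525  0.6034 -0.3782  1.6937  0.838   1.4308 -0.8957]
tool axes in press (cols)
 [[-0.0087  0.9999  0.0057]
 [ 0.7398  0.0102 -0.6728]
 [-0.6728 -0.0017 -0.7398]]
tip above button mm 4.049327966054454 perp [ 3.5815  1.18   -1.0023] F along n 7.242402212275327 F [-0.949   4.1623  6.0439]
```

Emit:
jog_arm(
  moves=[
    {"xyz": [0, 0, 0.04], "twist": [0, 0, 0], "grip": 1},
    {"xyz": [0, 0, 0.08], "twist": [0, 0, 0], "grip": 1},
    {"xyz": [0, 0, 0.08], "twist": [0, 0, 0], "grip": 1},
  ],
)

```text
clock: 13.22
position: [0.5865, 0.0733, 0.1944]
ee_rot: [1.601, 1.927, -0.616]
force: [-12.9, 16.5, 30.8]
width: 0.004
```

```bash
python3 -c "
from h import *
bdist()
cv2.imwrite('pics/s6full.png',arm.get_image('side'))
# black bar blob below/at known bar positions
c=lambda th,x:proj('side',P(x,-.175*np.cos(.87-th),.13+.175*np.sin(.87-th)))
im=cv2.imread('pics/s6full.png')
for th in(0,.26,.5):print(th,[im[int(round(v)),int(round(u))].tolist() for u,v in(c(th,x) for x in(-.036,-.03,-.02,.02,.03))])
"
```

```text
tip above button mm 3.5946506818534676 perp [ 3.983   1.4369 -1.2445] F along n 35.04840809953858 F [-9.9062 18.4775 30.7996]
0 [[52, 48, 50], [63, 60, 64], [63, 57, 64], [70, 68, 71], [74, 67, 73]]
0.26 [[230, 241, 244], [96, 166, 235], [77, 125, 183], [239, 240, 245], [216, 230, 244]]
0.5 [[178, 200, 208], [188, 213, 217], [191, 208, 211], [106, 166, 231], [105, 147, 205]]
```

The bar is now dark at the rest position, so the lever has sprung up. The button is bottomed at 35 N. I'll retract along the normal.

Emit:
jog_arm(
  moves=[
    {"xyz": [0, 0, -0.2], "twist": [0, 0, 0], "grip": 1},
    {"xyz": [0, 0, -0.6], "twist": [0, 0, 0], "grip": 1},
    {"xyz": [0, 0, -1.4], "twist": [0, 0, 0], "grip": 1},
    {"xyz": [0, 0, -2.2], "twist": [0, 0, 0], "grip": 1},
    {"xyz": [0, 0, -3], "twist": [0, 0, 0], "grip": 1},
  ],
)

```text
clock: 13.9
position: [0.5648, 0.189, 0.3248]
ee_rot: [1.603, 1.925, -0.624]
force: [0.7, 0.1, -0.0]
width: 0.005
```

Emit:
jog_arm(
  moves=[
    {"xyz": [0, 0, -0.8], "twist": [0, 0, 0], "grip": 1},
    {"xyz": [0, 0, -0.8], "twist": [0, 0, 0], "grip": 1},
    {"xyz": [0, 0, -0.8], "twist": [0, 0, 0], "grip": 1},
  ],
)

```text
clock: 14.28
position: [0.5594, 0.2195, 0.3586]
ee_rot: [1.602, 1.924, -0.625]
force: [0.1, -0.6, -0.4]
width: 0.004
```

```bash
python3 -c "
from h import *
here()
t=arm.get_image('top');s=arm.get_image('side')
cv2.imwrite('pics/top6.png',t);cv2.imwrite('pics/side6.png',s)
a=cv2.resize(t[130:280,225:365],None,fx=2.85,fy=2.85,interpolation=3)[:420];b=cv2.resize(s[145:285,205:335],None,fx=3,fy=3,interpolation=3)
h=min(len(a),len(b));cv2.imwrite('pics/c6.png',cv2.hconcat([a[:h],b[:h]]));print(a.shape,b.shape)
t0=cv2.imread('pics/top0.png');d=cv2.absdiff(t,t0).max(2)>60
for n,(x,y,w,h) in dict(jar=(245,145,24,28),gcap=(280,143,18,18),rack=(342,152,54,40),mouse=(185,215,40,48),bottle=(128,143,65,50),pip=(370,280,100,45),carton=(408,130,64,54)).items():print(n,d[y:y+h,x:x+w].sum())
"
```

```text
t 14.275 press [0.0024 0.211  0.3586] F [-0.0008 -0.584  -0.4374] w 0.0037309689095817123 q [-0.5594  0.5648 -0.4112  1.3253  0.7346  1.8384 -0.7935]
tool axes in press (cols)
 [[-0.0089  1.      0.0033]
 [ 0.7385  0.0088 -0.6742]
 [-0.6742 -0.0035 -0.7385]]
(420, 399, 3) (420, 390, 3)
jar 0
gcap 0
rack 0
mouse 914
bottle 549
pip 0
carton 0
```

View pics/c6.png

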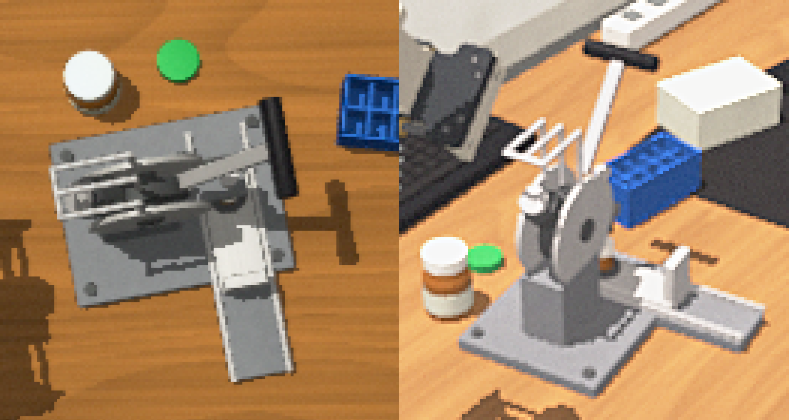

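The last view shows the lever fully up (bar at (280,145) in the left crop), the shuttle home, and the jar, green cap and rack in place. The mouse and bottle regions differ only in the top view, where the arm and its shadow now fall. I'll check those two in the side image before handing in.

```bash
python3 -c "
from h import *
a=cv2.imread('pics/side0.png');b=cv2.imread('pics/side6.png')
for n,(x,y,w,h) in dict(bottle=(132,240,44,68),mouse=(216,286,46,28)).items():
    A=cv2.cvtColor(a[y:y+h,x:x+w],6);B=cv2.cvtColor(b[y:y+h,x:x+w],6)
    print(n,(cv2.absdiff(A,B)>50).mean(),cv2.phaseCorrelate(np.float32(A),np.float32(B)))
"
```

```text
bottle 0.0 ((0.37530078706348746, -0.053735613295415874), 0.9509180645883819)
mouse 0.15372670807453417 ((-0.997390998003862, -0.05082824997039381), 0.3773391743501027)
```

```bash
python3 -c "
from cell import arm
print(arm.sign_off(),arm.observe()['clock'])"
```

```text
the job is handed in; nothing more can be done
the job is handed in; nothing more can be done
```

I carried out all the steps and handed the job in at about 14.4 s, but I could not see whether the cap is fully home.

- **Shuttle:** I pushed it until it stopped moving with about 25 N on the tool. It was still home in the last picture.
- **Lever:** On the first push the lever caught in the first notch and the finger slid off the front of the bar. I centred the tool over the bar and pushed again to about 0.57–0.60 rad, short of the third notch at 0.74. After I lifted away, the ratchet held it at about 0.49 rad by the side camera, which fits the second notch at 0.50.
- **Release:** I pressed the button along its normal until it bottomed, with about 35 N at the fingertips. That is more than the 6 to 9 N it needs. The lever sprang fully up, and I backed the hand away.

**Last checks**
- **Arm:** it was clear of everything, with the tool force near zero.
- **Cap:** it is hidden under the ram, so I judge it pressed home only from the lever having held in the second notch.
- **Other things on the bench:** the jar, green cap, rack, pipette and carton showed no change in the top view. The bottle showed no change in the side view.
- **Mouse:** this check disagreed, with changed pixels in both views. I put that down to the arm's shadow, because the tool never went near the mouse, but I did not confirm it.

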